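# Change the die in the seal press

### The arm

A 6-joint arm with a two-finger parallel gripper is mounted at the origin on a cart in front of the work surface, level with it; the furniture and walls round the work are solid. World frame = base frame: x ahead of the robot, y to its left, z up, the work surface at z = 0. Lengths are in m, angles in degrees, forces in N, time in s.
With the tool pointing down it reaches from about 0.15 to 0.775 m from the base axis. Payload 6.1 kg.
Tool frame: the origin (TCP) lies at the very end of the fingers, on their centre line; the grasp point (between the pads) lies 19 mm behind it; z points along the fingers, y is the line along which they close (so a half turn about z gives the same grasp; the last joint's range is limited). The gripper opens to 85 mm and grips with 20 to 120 N. Pads are 22 mm wide; open, the fingers measure 114 mm over their backs; the gripper's body (76 mm by 85 mm) begins 54 mm behind the grasp point. The pads swing forward as they close: fully open they stand 13 mm farther back than shut.
Start: joints at [77.006, 7.208, -2.269, 80.523, 0, 90], TCP at [0.118, 0.512, 0.231] pointing down, gripper open.
Joint ranges: [-155.77, 155.77], [-54.66, 111.73], [-72.52, 77.12], [-102.08, 115.82], [-83.92, 84.16], [-180, 180]. Speed limits (degrees/s): [136.94, 136.94, 172.46, 180, 180, 180].

### API

Orientations are given as a 3x3 rotation matrix whose columns are the frame's x, y, z axes.
In Python, from workcell import bot gives the robot as it stands.
- The arm moves only by the tool send_rows, never from a script. Its argument "increments" is text: rows parted by semicolons, each of 6 numbers parted by spaces: the shift along the world's x, y, z in cm, then the turn, a rotation vector about the world's x, y, z in degrees. In form: tx ty tz wx wy wz; .... A call has 1 to 5 rows; each row is the pose to reach, as a shift and turn from the pose commanded when the call began; what a row does not reach only later rows make up. A row lasts 1/8 s, in which the tool goes at most 62.5 mm and 10.7 degrees, less where a joint would pass 70% of its speed; a pose out of reach is approached as far as the arm can. A call with a gripper value outside its range is refused whole. "grip" is the closure, from -1 (fully open) to 1 (shut), set as the call begins (left out, the last holds). The fingers move at their own pace and stop on an object; "grip_force" is the grip in N (left out, the last holds). Time passes only in rows, so rows that repeat a pose let the fingers close. It gives the time, the measured TCP pose, the force, the opening and the grip force at its end, in the units of the state.
- bot.get_obs(): the state, without advancing time (a new reading comes with each control period).
- bot.get_image(name): name is "scene" or "side" or "wrist"; returns a dict with "color" (400x640x3 uint8, red, green, blue), "fx", "fy", "cx", "cy" (pixels), "rvec" (rotation vector, rad) and "tvec" (3), from world to camera coordinates, as OpenCV has them. Camera axes: x right, y down, z forward; pixel columns grow to the right and rows downward; lengths in m; the calibration is good to about 2 mm. A picture is of the moment at which its call begins. There is no depth.
- bot.sign_off(): hands the job in; it is judged then, once.
The state is a dict: "clock": time; "joint_pos": joint angles; "joint_vel": joint speeds; "joint_efforts": joint torques, N m; "position": TCP position; "ee_rot": TCP orientation; "contact_force": force on the tool from outside, world axes, zero at the start; "moment": the same for the moment, N m; "gripper_width": finger opening in m; "finger_force": force on a finger pad.
Only numpy, scipy, OpenCV 4.12 (cv2) and the standard library are available. Lean on these libraries where they do the work, as an engineer would, in place of code of your own. Each camera call takes 0.05 s, during which the arm holds its last target. There are 200 camera calls.

### The job

Set the seal press up with the bar die: pinch the two side tabs of the die case's clear cover to free it, lift it off and stand it on the table clear of the case, then pluck the die with the long narrow bar face from its pocket and set it fully down in the square nest of the press's die slide while the slide is still pulled out, the bar running in line with the slide. Push the slide fully home under the ram, then pinch the cover by its tabs again, put it back on the case so that it sits all the way down, and let both tabs spring shut. Leave the other dies in their pockets and do not disturb the stamp, bottle, spool and thermometer standing about.

Things in the scene. Friction and masses are not known exactly. Their poses are not given: they have to be found in the camera images.
- die_case: Black moulded die case fixed to the table, 172 x 60 mm. Origin: centre of its underside; x along its long side, z up. A flat tray without walls: its plate (163 x 51 mm, top 15 mm, underside 9 mm above the table) has a row of four square pockets 30.5 mm wide at x = -55.5, -18.5, 18.5, 55.5 mm, y = 0, floors 9 mm above the table. The cover's hooks catch under the middle of the plate's long sides.
- cover_center (a point): Clear cover of the die case, 172 x 60 x 32 mm, 69 mm wide over its two tabs, about 90 g. Point: its middle, 16 mm above the flat lower rim; x along its long side, z up. Shut, its rim is 5 mm above the table (point 21 mm above the case's origin, straight over it); its skirt goes 10 mm down round the tray's plate with 2 mm play all round. Latched at the start; it stands level on the table.
- tab_a_rib (a point): Finger rib of the grey spring tab in the middle of the cover's long side at local +y (18 mm long, rounded, 6 mm thick). Point: 31.5 mm to the side of the cover's middle and 9 mm above its centre point, so 30 mm above the table when shut, 25 mm when the cover stands on the table. Squeezing both ribs together (5 to 10 N, 4 mm travel each) frees the hooks; the same grip lifts the cover and sets it back.
- tab_b_rib (a point): The same rib at local -y of the cover. The ribs' outer faces are 69 mm apart, 61 mm when fully squeezed. Let go, the tabs spring out again; if the cover is then down on the tray, they latch. Pushing down alone does not snap it on: keep the tabs squeezed while setting it back.
- tab_a (a joint): Rocker tab at local +y of the cover: 0 latched or at rest, 0.36 rad pressed in to its stop. Spring-loaded to 0.
- tab_b (a joint): Rocker tab at local -y of the cover: 0 latched or at rest, 0.36 rad pressed in to its stop. Spring-loaded to 0.
- die_bar_center (a point): The bar die to be fitted: plain brass, 75 g, 21 mm high in all; on the foot stands a bar 24 mm long (local x), 10 mm wide (local y) and 15 mm tall, the part to pinch. Square foot 28 x 28 x 6 mm (its underside 26 mm wide), standing face up in one of the case's four pockets (which one changes from start to start). Point: half-way up, 10.5 mm above its underside; z up, x along the case's long side at the start.
- die_large_round_center (a point): Brass die with a thick round punch, 22 mm across and 15 mm tall, on the foot; 21 mm high in all. Stays in its pocket. Square foot 28 x 28 x 6 mm (its underside 26 mm wide), standing face up in one of the case's four pockets (which one changes from start to start). Point: half-way up, 10.5 mm above its underside; z up, x along the case's long side at the start.
- die_small_round_center (a point): Brass die with a thin round punch, 12 mm across and 15 mm tall, on the foot; 21 mm high in all. Stays in its pocket. Square foot 28 x 28 x 6 mm (its underside 26 mm wide), standing face up in one of the case's four pockets (which one changes from start to start). Point: half-way up, 10.5 mm above its underside; z up, x along the case's long side at the start.
- die_square_center (a point): Brass die with a square punch, 17 mm wide and 15 mm tall, on the foot; 21 mm high in all. Stays in its pocket. Square foot 28 x 28 x 6 mm (its underside 26 mm wide), standing face up in one of the case's four pockets (which one changes from start to start). Point: half-way up, 10.5 mm above its underside; z up, x along the case's long side at the start.
- nest (a point): Square recess 31 mm wide, 5 mm deep, lip rounded 2 mm, in the steel die slide of the green seal press, at the end nearest the press. Point: centre of its floor, 32 mm above the table; a seated die's half-height point is 10.5 mm above it. y runs along the slide away from the press (-y: pushed home), x across, z up. Moves with the slide. The press head over the home position is 46 mm wide along the slide and 250 mm high.
- slide_handle (a point): Black upright handle at the slide's outer end: 38 mm wide across the slide, 9 mm thick along it. Point: its middle, 112 mm along +y from the nest and 20 mm above it, about 52 mm above the table; the handle's top is 17 mm above the point, the slide's surface 15 mm below it. Axes as for the nest. Push its outer face towards -y to send the slide home.
- die_slide (a joint): How far the die slide is pushed in, m: 0 fully out, 0.115 fully home against its stop; starts between 0 and 0.02. Friction about 2 N; it stays where it is left.
- seal_stamp: Bystander: upright stamp with dark turned handle and brass foot, 28 mm across, 82 mm high. Origin: centre of its underside.
- scent_bottle: Bystander: amber dropper bottle with black top, 36 mm across, 105 mm high. Origin: centre of its underside.
- wick_spool: Bystander: spool of wick, 52 mm across, 36 mm high. Origin: underside, at the edge of the spool.
- thermometer: Bystander: dial thermometer lying on the table, 172 mm long, dial 44 mm across, 11 mm high. Origin: middle of its length, underside.

How it is judged (in metres and radians):
On the way, in this order (a step that is already met when the one before it is completed fails the run):
1. the cover is freed, lifted off and left standing level on the table, clear of the case (horizontal distance between cover_center and die_case above 0.06 m and height (world z) of cover_center between 0.013 and 0.019 m and angle between cover_center's own z axis and vertical below 0.06 rad and contact force between the fingers and cover below 0.05 N), for 0.2 s.
2. the bar die is plucked up out of its pocket (z of die_bar_center in the frame of die_case above 0.045 m), for 0.1 s.
3. the bar die is fully down in the nest and let go, with the slide still out (x of die_bar_center in the frame of nest between -0.003 and 0.003 m and y of die_bar_center in the frame of nest between -0.003 and 0.003 m and z of die_bar_center in the frame of nest between 0.0085 and 0.0125 m and angle between the x axis of die_bar_center and the y axis of nest, either way round below 0.15 rad and angle between die_bar_center's own z axis and vertical below 0.08 rad and value of joint die_slide below 0.04 m and contact force between the fingers and die_bar below 0.05 N), for 0.2 s.
At the end, for the whole second after the job is handed in: Bar die down in the nest (centre within 3 mm, height 2 mm, bar within 0.15 rad of the slide); slide home (over 0.111 m); cover on the case (centre within 4 mm, height 2 mm, level), both tabs sprung back (under 0.08 rad), all at rest; other dies within 8 mm, bystanders within 20 mm of their starts (x of die_bar_center in the frame of nest between -0.003 and 0.003 m and y of die_bar_center in the frame of nest between -0.003 and 0.003 m and z of die_bar_center in the frame of nest between 0.0085 and 0.0125 m and angle between the x axis of die_bar_center and the y axis of nest, either way round below 0.15 rad and angle between die_bar_center's own z axis and vertical below 0.08 rad and value of joint die_slide above 0.111 m and horizontal distance between cover_center and die_case below 0.004 m and z of cover_center in the frame of die_case between 0.019 and 0.023 m and angle between cover_center's own z axis and vertical below 0.05 rad and value of joint each of tab_a, tab_b below 0.08 rad and linear speed of each of cover, die_bar below 0.01 m/s); the robot touches nothing.
It fails at once if another die is taken from or shaken out of its pocket (moved over 8 mm) (distance of any of die_large_round_center, die_small_round_center, die_square_center from where it was at the start of the episode above 0.008 m).
It fails at once if the stamp, bottle, spool or thermometer is moved over 20 mm (distance of any of seal_stamp, scent_bottle, wick_spool, thermometer from where it was at the start of the episode above 0.02 m).
It also fails if it takes over 72 s, if anything falls off the work surface, if the arm or the gripper's body presses on something with over 40 N, if the wrist force passes 120 N, or if a joint passes its speed limit or range.

## Working session

There is one attempt and no reset: what is moved stays moved. The work goes in short steps, Python scripts to look and compute and a tool call to move; the robot and the scene stay as the last step left them, time stands still between calls to the robot, and variables do not carry over. Pictures are saved under pics/ and viewed, at most 10 in all, crops included, and the job is handed in when it is done.

Besides the shell and the picture viewer there is one more tool, called after "Emit:" by a JSON object that holds its "fn" and its "kwargs". send_rows: Moves the arm, as the interface text tells. Its arguments: {"type":"object","properties":{"increments":{"type":"string"},"grip":{"type":"number"},"grip_force":{"type":"number"}},"required":["increments"]}

```bash
mkdir -p pics; cat > h.py <<'E'
import numpy as np, cv2, json
from workcell import bot
def snap(n,tag):
    im=bot.get_image(n); cv2.imwrite(f'pics/{tag}.png',im['color'][:,:,::-1])
    json.dump({k:np.array(im[k]).tolist() for k in('fx','fy','cx','cy','rvec','tvec')},open(f'pics/{tag}.json','w')); return im
def cam(tag):
    d=json.load(open(f'pics/{tag}.json')); K=np.array([[d['fx'],0,d['cx']],[0,d['fy'],d['cy']],[0,0,1]])
    return K,cv2.Rodrigues(np.array(d['rvec']))[0],np.array(d['tvec']).reshape(3)
def onz(tag,uv,z):
    K,R,t=cam(tag); d=R.T@np.linalg.inv(K)@np.array([*uv,1.]); c=-R.T@t
    return c+d*(z-c[2])/d[2]
def tri(*obs):
    A=np.zeros((3,3));b=np.zeros(3)
    for tag,uv in obs:
        K,R,t=cam(tag); d=R.T@np.linalg.inv(K)@np.array([*uv,1.]); d/=np.linalg.norm(d); c=-R.T@t
        P=np.eye(3)-np.outer(d,d); A+=P;b+=P@c
    return np.linalg.solve(A,b)
def proj(tag,p):
    K,R,t=cam(tag); q=K@(R@np.array(p)+t); return q[:2]/q[2]
E
python3 - <<'E'
from h import *
a=[snap(n,n+'0')['color'] for n in('scene','side','wrist')]
for n in('scene0','side0','wrist0'):
    K,R,t=cam(n);print(n,K[0,0],-R.T@t,R[2])
cv2.imwrite('pics/m0.png',cv2.resize(np.vstack([np.hstack([a[0],a[1]]),np.hstack([a[2],a[2]*0])])[:,:,::-1],(800,500)))
E
```

```text
scene0 453.85269777729417 [ 0.0626841  -0.87278025  0.92360852] [ 0.35871599  0.6755698  -0.64414927]
side0 401.9055512391511 [0.36572896 0.88970099 0.75467058] [ 0.18375972 -0.77245762 -0.60789933]
wrist0 302.6336310976736 [0.04472956 0.52810918 0.37357114] [ 0.28886025 -0.06784289 -0.95496445]
```

View pics/scene0.png

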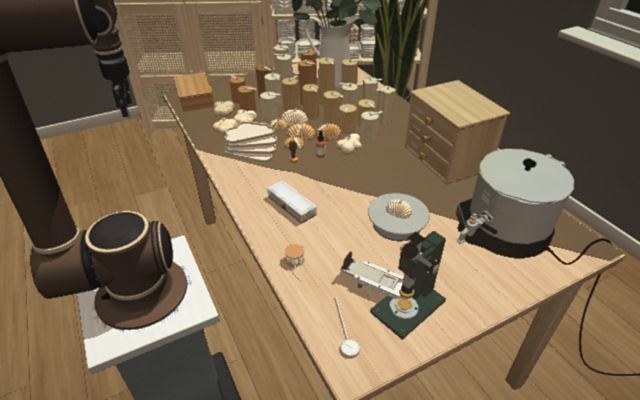

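View pics/side0.png

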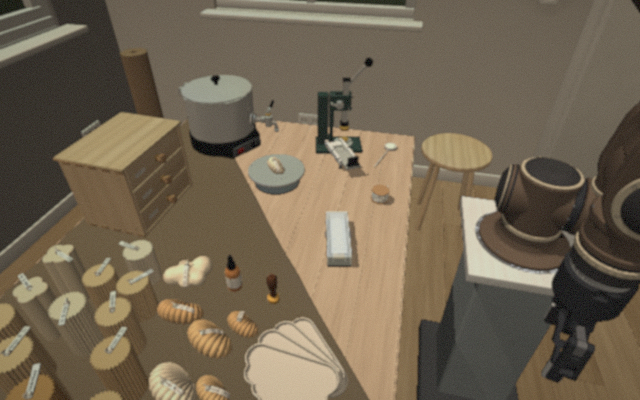

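The scene view shows the case at about (291,200), the slide handle at (349,260) and the nest at about (392,283). The side view shows the case at (339,238) and the press at (340,145). I'll get rough positions from these two views, then move the wrist camera over them.

```bash
python3 - <<'E'
from h import *
for n,a,b in(('case',(291,198),(339,236)),('handle',(349,262),(350,160)),('press',(407,300),(340,147)),('spool',(294,255),(380,194))):
    print(n,tri(('scene0',a),('side0',b)),onz('scene0',a,.03),onz('side0',b,.03))
print('ends',[onz('scene0',p,.037).round(3) for p in((278,186),(304,213))])
print('slide',[onz('scene0',p,.037).round(3) for p in((357,268),(397,286))])
print('therm',[onz('scene0',p,.005).round(3) for p in((337,298),(349,348))])
K,R,t=cam('wrist0');o=bot.get_obs();print(o['ee_rot'],R,o['position'],np.array(o['ee_rot']).T@(-R.T@t-np.array(o['position'])),o['gripper_width'])
E
```

```text
case [0.47880036 0.12902908 0.02715073] [0.48022655 0.12631253 0.03      ] [0.47584147 0.1331227  0.03      ]
handle [ 0.49796288 -0.20070215  0.0494425 ] [ 0.50302689 -0.18642365  0.03      ] [ 0.50579147 -0.23363723  0.03      ]
press [ 0.56638175 -0.34890505  0.00948792] [ 0.5640629  -0.35966059  0.03      ] [ 0.55294973 -0.30824077  0.03      ]
spool [ 0.39026612 -0.0853014   0.01898527] [ 0.38596899 -0.09490467  0.03      ] [ 0.39018477 -0.07083317  0.03      ]
ends [array([0.466, 0.192, 0.037]), array([0.481, 0.038, 0.037])]
slide [array([ 0.507, -0.219,  0.037]), array([ 0.564, -0.317,  0.037])]
therm [array([ 0.427, -0.257,  0.005]), array([ 0.382, -0.393,  0.005])]
[[-9.74388384e-01  2.24871499e-01 -2.92176610e-04]
 [ 2.24871687e-01  9.74387691e-01 -1.16292472e-03]
 [ 2.31846664e-05 -1.19884259e-03 -9.99999281e-01]] [[ 0.22449284  0.97447484 -0.00132374]
 [ 0.93067863 -0.2140003   0.29671729]
 [ 0.28886025 -0.06784289 -0.95496445]] [0.11797789 0.51125228 0.23070855] [ 0.07516627 -0.00021757 -0.14286069] 0.08540052250436837
```

Emit:
{"fn": "send_rows", "kwargs": {"increments": "3.5 -3.5 1 0 0 -9; 7 -7 2 0 0 -18; 10.5 -10.5 3 0 0 -27; 14 -14 4 0 0 -36; 17 -17 5 0 0 -36", "grip": -1}}

```text
clock: 0.78
position: [0.2889, 0.3401, 0.2815]
ee_rot: [[-0.655, 0.756, -0.0], [0.756, 0.655, -0.0], [-0.0, -0.0, -1.0]]
contact_force: [-0.4, -0.1, -0.6]
gripper_width: 0.0852
finger_force: 0.0
```

Emit:
{"fn": "send_rows", "kwargs": {"increments": "3.5 -3.5 0 0 0 -9; 7 -7 0 0 0 -18; 10.5 -10.5 0 0 0 -27; 14 -14 0 0 0 -36; 16 -16 0 0 0 -36"}}

```text
clock: 1.4
position: [0.4492, 0.1797, 0.2809]
ee_rot: [[-0.084, 0.996, -0.0], [0.996, 0.084, -0.0], [-0.0, -0.0, -1.0]]
contact_force: [0.5, -0.2, -0.0]
gripper_width: 0.0851
finger_force: 0.0
```

```bash
python3 - <<'E'
from h import *
snap('wrist','w1');o=bot.get_obs();print(o['position'],o['ee_rot'],o['joint_pos'])
E
```

```text
[0.45075954 0.17844159 0.28057977] [[-8.37590223e-02  9.96485991e-01  3.08691739e-04]
 [ 9.96484214e-01  8.37594578e-02 -1.88816621e-03]
 [-1.90738703e-03  1.49455490e-04 -9.99998170e-01]] [ 21.66232624   3.16852646  -0.55826202  86.29670852  -0.10707238
 106.85766367]
```

View pics/w1.png

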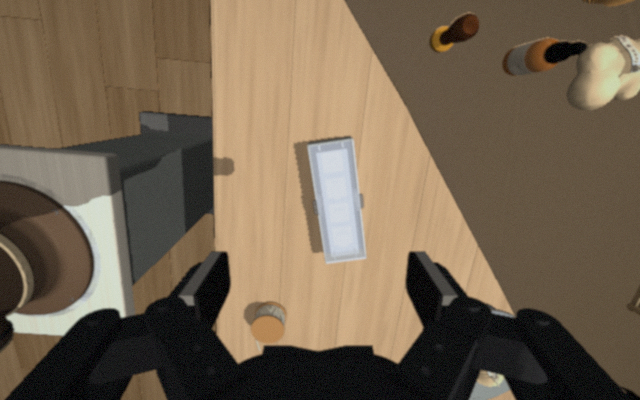

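w1 shows the covered case with its corners at about (308,145), (353,138), (366,258) and (326,263), and the tabs at (316,206) and (361,201). The table's left edge is at column 213. The clear space beyond the case's far end, around (290,60), will do for parking the cover. Next I'll take a second, lower view of the case and then one over the press.

Emit:
{"fn": "send_rows", "kwargs": {"increments": "0.5 -4 -3 0 0 0; 1 -8 -6 0 0 0; 2 -11 -9 0 0 0; 2 -11 -9 0 0 0"}}

```text
clock: 1.95
position: [0.4667, 0.07, 0.1888]
ee_rot: [[-0.084, 0.996, -0.005], [0.996, 0.084, -0.001], [-0.0, -0.005, -1.0]]
contact_force: [-0.6, -0.1, 1.0]
gripper_width: 0.0853
finger_force: 0.0
```

```bash
python3 - <<'E'
from h import *
snap('wrist','w2');o=bot.get_obs();print(o['position'])
a=cv2.imread('pics/w1.png')[125:275,270:400];b=cv2.imread('pics/w2.png')
print([proj('w2',p) for p in((.466,.21,.03),(.485,.04,.03))])
cv2.imwrite('pics/c2.png',np.hstack([cv2.resize(a,(400,462),interpolation=2)]))
E
```

```text
[0.46723435 0.07101016 0.19038623]
[array([330.40533845,  28.01165924]), array([332.66601722, 209.42997693])]
```

Emit:
{"fn": "send_rows", "kwargs": {"increments": "1 -6 3 0 0 8; 2 -12 6 0 0 16; 3 -17 8 0 0 24; 4 -22 8 0 0 24; 4 -22 8 0 0 24"}}

```text
clock: 2.62
position: [0.5092, -0.1505, 0.2722]
ee_rot: [[-0.482, 0.876, 0.002], [0.876, 0.482, -0.001], [-0.001, 0.001, -1.0]]
contact_force: [-0.3, 0.5, 0.9]
gripper_width: 0.085
finger_force: 0.0
```

```bash
python3 - <<'E'
from h import *
snap('wrist','w3');o=bot.get_obs();print(o['position'])
a=cv2.imread('pics/w2.png');b=cv2.imread('pics/w3.png')
cv2.imwrite('pics/m3.png',np.vstack([cv2.resize(a[:260,160:560],(800,520),interpolation=2)]))
E
```

```text
[ 0.50866382 -0.14890579  0.27206895]
```

View pics/m3.png

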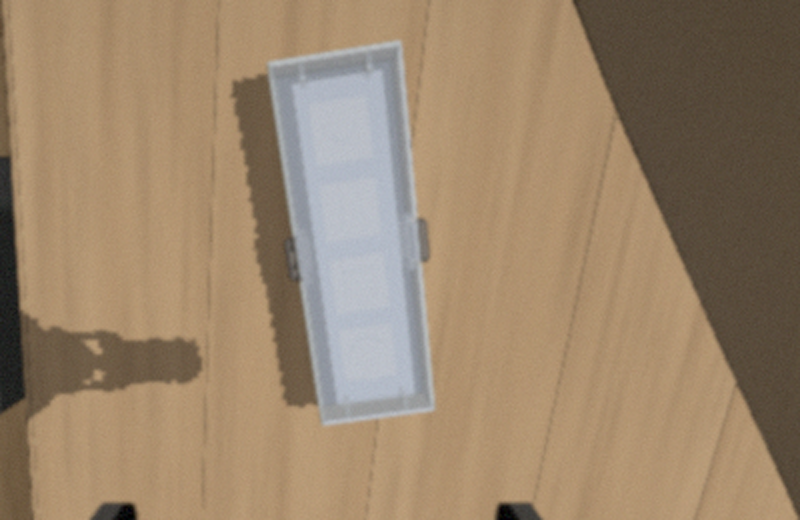

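View pics/w3.png

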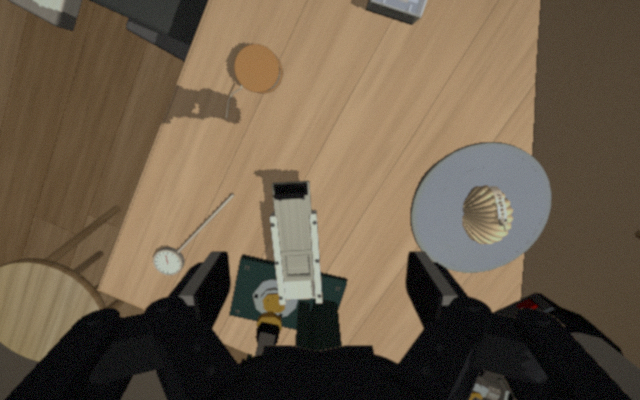

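The enlarged w2 crop gives the cover corners at w2 (294.5,31.5), (360.5,21), (377,204.5) and (321.5,212), and the tabs at (306.5,129.5) and (372,120). In w3 the nest is at about (299,264) and the handle's outer end at (291,187).

```bash
python3 - <<'E'
from h import *
c2=[(294.5,31.5),(360.5,21),(377,204.5),(321.5,212)]; c1=[(308,145),(353,138),(366,258),(326,263)]
P=np.array([tri(('w1',a),('w2',b)) for a,b in zip(c1,c2)]);print(P.round(4))
Q=np.array([onz('w2',b,.037) for b in c2]);print(Q.round(4),Q.mean(0))
for a,b in((0,1),(3,2),(0,3),(1,2)):
    d=Q[b]-Q[a];print(np.linalg.norm(d).round(4),np.degrees(np.arctan2(d[1],d[0])))
T=np.array([onz('w2',b,.030) for b in((306.5,129.5),(372,120))]);print('tabs',T,T.mean(0),tri(('w1',(316,206)),('w2',(306.5,129.5))),tri(('w1',(361,201)),('w2',(372,120))))
print('edge',onz('w1',(213,60),0),onz('w1',(290,60),0),'stamp',onz('w1',(440,40),0),'runner',onz('w1',(370,50),0))
print('nest',onz('w3',(299,264),.035),'handle',onz('w3',(291,187),.069))
print('therm',onz('w3',(233,194),.005),'bowl',onz('w3',(412,200),.03))
for n in('w3',):
  im=cv2.imread(f'pics/{n}.png'); cv2.imwrite('pics/c3.png',cv2.resize(im[165:325,215:375],(640,640),interpolation=cv2.INTER_CUBIC)[:600])
E
```

```text
[[0.4351 0.2035 0.0354]
 [0.4917 0.217  0.0332]
 [0.5289 0.0526 0.0398]
 [0.4733 0.0396 0.0394]]
[[0.435  0.2032 0.037 ]
 [0.4912 0.216  0.037 ]
 [0.5292 0.0517 0.037 ]
 [0.4732 0.0386 0.037 ]] [0.48217073 0.1273898  0.037     ]
0.0577 12.884918849721792
0.0575 13.12560084588948
0.1689 -76.91491327713085
0.1687 -76.98124661190104
tabs [[0.45133861 0.12010077 0.03      ]
 [0.51375779 0.13444922 0.03      ]] [0.4825482 0.127275  0.03     ] [0.45187838 0.12011275 0.02857351] [0.51260065 0.13462094 0.03487199]
edge [0.30483714 0.29684553 0.        ] [0.4034357  0.30518873 0.        ] stamp [0.59077301 0.3442869  0.        ] runner [0.50428687 0.3254495  0.        ]
nest [ 0.55490216 -0.28675146  0.035     ] handle [ 0.49141835 -0.18243372  0.069     ]
therm [ 0.42772532 -0.2491873   0.005     ] bowl [ 0.64351167 -0.13151861  0.03      ]
```

View pics/c3.png

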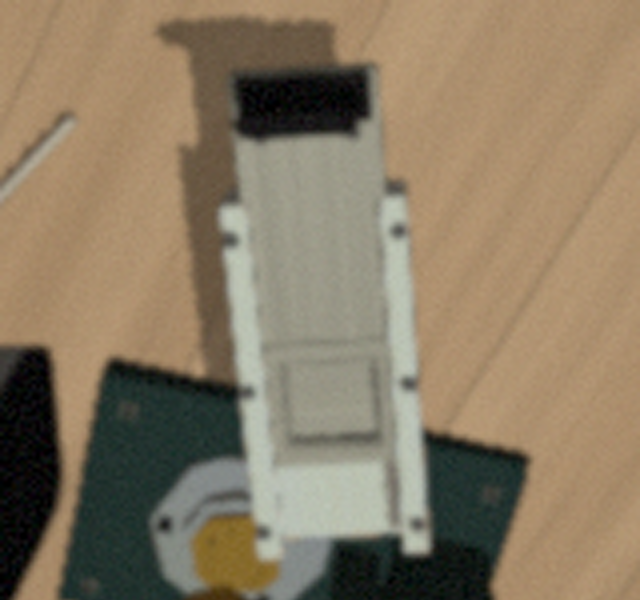

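c3 shows the nest opening with corners at about (288,360), (375,357), (380,435) and (292,440), and the rail screws set its axis. I'll take one closer view of the nest while the arm is here.

Emit:
{"fn": "send_rows", "kwargs": {"increments": "1 -4 -4 0 0 0; 2 -8 -8 0 0 0; 2.5 -10 -11 0 0 0; 2.5 -10 -11 0 0 0"}}

```text
clock: 3.18
position: [0.5323, -0.247, 0.1591]
ee_rot: [[-0.485, 0.874, -0.004], [0.874, 0.485, 0.002], [0.004, -0.002, -1.0]]
contact_force: [0.5, 0.1, 0.0]
gripper_width: 0.0855
finger_force: 0.0
```

```bash
python3 - <<'E'
from h import *
snap('wrist','w4');o=bot.get_obs();print(o['position'],o['joint_pos'])
im=cv2.imread('pics/w4.png'); cv2.imwrite('pics/c4.png',cv2.resize(im[60:320,180:460],(700,650),interpolation=cv2.INTER_CUBIC)[:600])
f=lambda X,Y:(215+X/4,165+Y/4)
for z in(.037,.045):
  L=[onz('w3',f(*p),z) for p in((230,240),(264,533))];R=[onz('w3',f(*p),z) for p in((398,230),(418,523))]
  for a,b in(L,R):d=a-b;print(z,a.round(4),b.round(4),np.degrees(np.arctan2(d[1],d[0])))
print(np.mean([onz('w3',f(*p),.036) for p in((288,360),(375,357),(380,435),(292,440))],0))
E
```

```text
[ 0.53289586 -0.24674251  0.16108248] [-2.48620113e+01  1.44896873e+01 -2.19177516e+00  7.34338947e+01
  3.34591741e-02  3.60616328e+01]
0.037 [ 0.4957 -0.2506  0.037 ] [ 0.5577 -0.3481  0.037 ] 122.45533070750999
0.037 [ 0.5435 -0.2202  0.037 ] [ 0.6049 -0.3173  0.037 ] 122.29500694388378
0.045 [ 0.4952 -0.2471  0.045 ] [ 0.5559 -0.3425  0.045 ] 122.45533070750999
0.045 [ 0.542  -0.2173  0.045 ] [ 0.6021 -0.3124  0.045 ] 122.29500694388378
[ 0.55444206 -0.28745346  0.036     ]
```

View pics/c4.png

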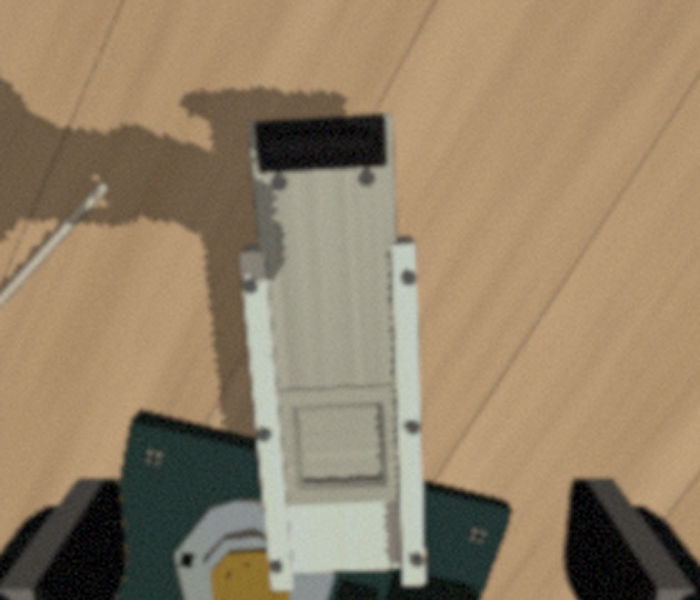

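The closer view puts the inner recess corners at c4 (298,405), (382,401), (388,478) and (304,484). The outer frame corners are (285,394), (391,388), (397,496) and (292,503).

```bash
python3 - <<'E'
from h import *
g=lambda X,Y:(180+X/2.5,60+Y/2.5)
for nm,C in(('inner',((298,405),(382,401),(388,478),(304,484))),('outer',((285,394),(391,388),(397,496),(292,503)))):
  for z in(.032,.037):
    Q=np.array([onz('w4',g(*p),z) for p in C]);print(nm,z,Q.mean(0),[np.linalg.norm(Q[i]-Q[i-1]).round(4) for i in range(4)])
    d=(Q[0]+Q[1]-Q[2]-Q[3]);print(np.degrees(np.arctan2(d[1],d[0])))
f=lambda X,Y:(215+X/4,165+Y/4)
C3=((288,360),(375,357),(380,435),(292,440));C4=((298,405),(382,401),(388,478),(304,484))
P=[tri(('w3',f(*a)),('w4',g(*b))) for a,b in zip(C3,C4)];print(np.round(P,4),np.mean(P,0))
for a,b in(((250,285),(276,566)),((408,278),(417,560)),((250,122),(395,500)),((269,280),(290,560))):
    d=onz('w4',g(*a),.04)-onz('w4',g(*b),.04);print(np.degrees(np.arctan2(d[1],d[0])))
print('handle out bottom',onz('w4',g(318,119),.037),'in top',onz('w4',g(322,168),.069),'gap end',onz('w4',g(345,500),.037))
E
```

```text
inner 0.032 [ 0.555423   -0.28935154  0.032     ] [np.float64(0.0336), np.float64(0.0322), np.float64(0.0327), np.float64(0.0333)]
123.06460970910203
inner 0.037 [ 0.554335  -0.2873558  0.037    ] [np.float64(0.033), np.float64(0.0316), np.float64(0.0321), np.float64(0.0327)]
123.06460970910196
outer 0.032 [ 0.555619   -0.29111493  0.032     ] [np.float64(0.0465), np.float64(0.0405), np.float64(0.0459), np.float64(0.042)]
122.13537477355544
outer 0.037 [ 0.55452737 -0.28908658  0.037     ] [np.float64(0.0456), np.float64(0.0397), np.float64(0.045), np.float64(0.0412)]
122.13537477355538
[[ 0.5333 -0.2837  0.0325]
 [ 0.5587 -0.2648  0.0387]
 [ 0.575  -0.2901  0.0409]
 [ 0.5515 -0.3154  0.0258]] [ 0.55462514 -0.28850706  0.03449297]
122.16476467483398
122.26973754333963
139.03523684786103
121.612057425518
handle out bottom [ 0.48946506 -0.18782461  0.037     ] in top [ 0.49812333 -0.19890193  0.069     ] gap end [ 0.56689056 -0.308358    0.037     ]
```

Emit:
{"fn": "send_rows", "kwargs": {"increments": "-0.7 6 0 0 0 -4; -1.4 12 0 0 0 -8; -2.1 18 0 0 0 -12; -3 24 -1 0 0 -16; -4 29 -2 0 0 -16"}}

```text
clock: 3.85
position: [0.4928, 0.0454, 0.1439]
ee_rot: [[-0.228, 0.974, 0.004], [0.974, 0.228, 0.001], [0.0, 0.004, -1.0]]
contact_force: [0.6, -0.4, -0.1]
gripper_width: 0.0854
finger_force: 0.0
```

Emit:
{"fn": "send_rows", "kwargs": {"increments": "-0.6 5 -1 0 0 0; -1.1 8.4 -3 0 0 0; -1.1 8.4 -6 0 0 0; -1.1 8.4 -6 0 0 0; -1.1 8.4 -6 0 0 0"}}

```text
clock: 4.47
position: [0.4826, 0.1263, 0.0835]
ee_rot: [[-0.226, 0.974, 0.003], [0.974, 0.226, 0.001], [0.0, 0.003, -1.0]]
contact_force: [-0.3, 0.8, 0.1]
gripper_width: 0.0856
finger_force: 0.0
```

```bash
cat > st.py <<'E'
from h import *
o=bot.get_obs();R=np.array(o['ee_rot']);print(o['clock'],np.round(o['position'],4),'yang',np.degrees(np.arctan2(R[1,1],R[0,1])).round(2),'z',R[:,2].round(4),'w',o['gripper_width'],'f',o['finger_force'],np.round(o['contact_force'],1))
E
python3 st.py
```

```text
4.475 [0.4826 0.1263 0.0835] yang 13.06 z [ 2.5e-03  8.0e-04 -1.0e+00] w 0.08562470437618802 f 0.0 [-0.3  0.8  0.1]
```

Emit:
{"fn": "send_rows", "kwargs": {"increments": "0 0.1 -3 0 0 0; 0 0.1 -6 0 0 0; 0 0.1 -7.7 0 0 0; 0 0.1 -7.7 0 0 0; 0 0.1 -7.7 0 0 0"}}

```text
clock: 5.1
position: [0.4833, 0.1267, 0.006]
ee_rot: [[-0.225, 0.974, 0.002], [0.974, 0.225, 0.001], [0.0, 0.002, -1.0]]
contact_force: [-0.3, -0.8, 0.7]
gripper_width: 0.0853
finger_force: 0.0
```

Emit:
{"fn": "send_rows", "kwargs": {"increments": "0 0 0 0 0 0; 0 0 0 0 0 0; 0 0 0 0 0 0; 0 0 0 0 0 0; 0 0 0 0 0 0", "grip": 1, "grip_force": 25}}

```text
clock: 5.72
position: [0.4833, 0.1268, 0.0068]
ee_rot: [[-0.225, 0.974, 0.003], [0.974, 0.225, 0.001], [-0.0, 0.003, -1.0]]
contact_force: [-3.9, -0.9, 12.3]
gripper_width: 0.0593
finger_force: 24.5
```

```bash
python3 st.py
```

```text
5.725 [0.4833 0.1268 0.0068] yang 13.0 z [ 3.4e-03  7.0e-04 -1.0e+00] w 0.059274576078775204 f 24.46078173816204 [-3.9 -0.9 12.3]
```

Emit:
{"fn": "send_rows", "kwargs": {"increments": "0 0 1 0 0 0; 0 0 2 0 0 0; 0 0 4 0 0 0; 0 0 6 0 0 0; 0 0 6 0 0 0"}}

```text
clock: 6.35
position: [0.4833, 0.1269, 0.0661]
ee_rot: [[-0.225, 0.974, 0.003], [0.974, 0.225, 0.001], [0.0, 0.003, -1.0]]
contact_force: [0.1, 0.2, -0.7]
gripper_width: 0.059
finger_force: 27.6
```

```bash
python3 st.py; python3 - <<'E'
from h import *
print(onz('w1',(280,0),0),onz('scene0',(200,152),0),onz('scene0',(262,168),0),proj('scene0',(.38,.40,0)),proj('scene0',(.45,.40,0)))
snap('wrist','w5'); snap('side','s5')
a=cv2.imread('pics/w5.png');b=cv2.imread('pics/s5.png')
cv2.imwrite('pics/c5.png',cv2.resize(a,(640,400)))
E
```

```text
6.35 [0.4833 0.1269 0.0661] yang 13.0 z [ 3.3e-03  8.0e-04 -1.0e+00] w 0.05897096984653184 f 27.555305510759354 [ 0.1  0.2 -0.7]
[0.3874397  0.37119659 0.        ] [0.31386466 0.55455578 0.        ] [0.47467765 0.3553663  0.        ] [231.60450993 168.96688342] [250.63209253 163.38692437]
```

View pics/c5.png

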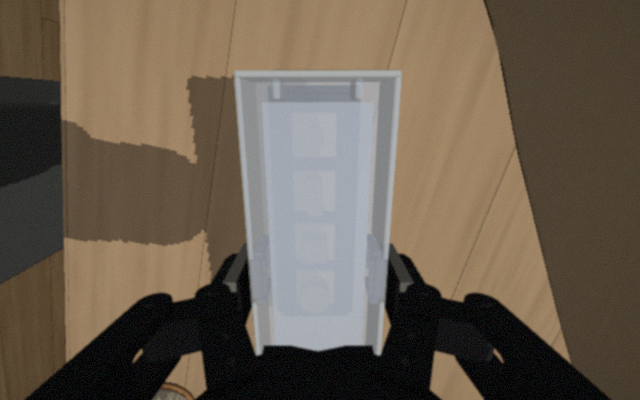

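The cover is off and level in the grip, and the dies are still in their pockets. Next I'll park it near (0.40, 0.31).

Emit:
{"fn": "send_rows", "kwargs": {"increments": "-2 4.5 0 0 0 0; -4 9 0 0 0 0; -6 13.5 0 0 0 0; -8.3 18.3 0 0 0 0; -8.3 18.3 0 0 0 0"}}

```text
clock: 7.08
position: [0.3971, 0.3119, 0.0631]
ee_rot: [[-0.23, 0.973, -0.002], [0.973, 0.23, -0.0], [-0.0, -0.002, -1.0]]
contact_force: [0.9, 0.5, -1.9]
gripper_width: 0.0591
finger_force: 27.5
```

Emit:
{"fn": "send_rows", "kwargs": {"increments": "0 0 -2 0 0 0; 0 0 -4 0 0 0; 0 0 -5.5 0 0 0; 0 0 -6.4 0 0 0; 0 0 -6.4 0 0 0"}}

```text
clock: 7.7
position: [0.3989, 0.309, 0.0004]
ee_rot: [[-0.225, 0.974, -0.001], [0.974, 0.225, -0.0], [-0.0, -0.001, -1.0]]
contact_force: [-1.2, -0.7, 1.8]
gripper_width: 0.0591
finger_force: 29.2
```

```bash
python3 st.py
```

```text
7.7 [0.3989 0.309  0.0004] yang 12.98 z [-6.e-04 -2.e-04 -1.e+00] w 0.05908843017658863 f 29.16024156434105 [-1.2 -0.7  1.8]
```

Emit:
{"fn": "send_rows", "kwargs": {"increments": "0 0 0 0 0 0; 0 0 0 0 0 0; 0 0 0 0 0 0; 0 0 0 0 0 0", "grip": -1}}

```text
clock: 8.2
position: [0.3991, 0.3096, 0.0003]
ee_rot: [[-0.225, 0.974, 0.0], [0.974, 0.225, 0.0], [0.0, 0.0, -1.0]]
contact_force: [0.1, -0.4, 1.3]
gripper_width: 0.0854
finger_force: 0.0
```

```bash
python3 st.py
```

```text
8.2 [3.991e-01 3.096e-01 3.000e-04] yang 13.01 z [ 0.  0. -1.] w 0.0854397750382863 f 0.0 [ 0.1 -0.4  1.3]
```

Emit:
{"fn": "send_rows", "kwargs": {"increments": "0 0 2 0 0 0; 0 0 5 0 0 0; 0 0 9 0 0 0; 1 -3 14 0 0 0; 2 -4 14 0 0 0"}}

```text
clock: 8.82
position: [0.4212, 0.2699, 0.1445]
ee_rot: [[-0.225, 0.974, 0.006], [0.974, 0.225, 0.004], [0.002, 0.007, -1.0]]
contact_force: [0.4, 1.2, 0.7]
gripper_width: 0.085
finger_force: 0.0
```

```bash
python3 st.py; python3 -c "
from h import *
snap('wrist','w6')"
```

```text
8.825 [0.4212 0.2699 0.1445] yang 12.98 z [ 0.0062  0.0037 -1.    ] w 0.0849958775227582 f 0.0 [0.4 1.2 0.7]
```

Emit:
{"fn": "send_rows", "kwargs": {"increments": "1.5 -4 -1 0 0 0; 3 -8 -2 0 0 0; 4.5 -12 -3 0 0 0; 6 -15 -3 0 0 0; 6 -15 -3 0 0 0"}}

```text
clock: 9.5
position: [0.4789, 0.118, 0.1086]
ee_rot: [[-0.222, 0.975, -0.002], [0.975, 0.222, -0.001], [0.0, -0.003, -1.0]]
contact_force: [0.1, -0.6, 0.4]
gripper_width: 0.0852
finger_force: 0.0
```

```bash
python3 st.py; python3 -c "
from h import *
snap('wrist','w7')
a=cv2.imread('pics/w6.png');b=cv2.imread('pics/w7.png')
cv2.imwrite('pics/c7.png',cv2.resize(np.hstack([a[:300,160:460],b[:300,160:460]]),(800,400),interpolation=2))"
```

```text
9.5 [0.4789 0.118  0.1086] yang 12.82 z [-2.5e-03 -6.0e-04 -1.0e+00] w 0.0851725454530089 f 0.0 [ 0.1 -0.6  0.4]
```

View pics/c7.png

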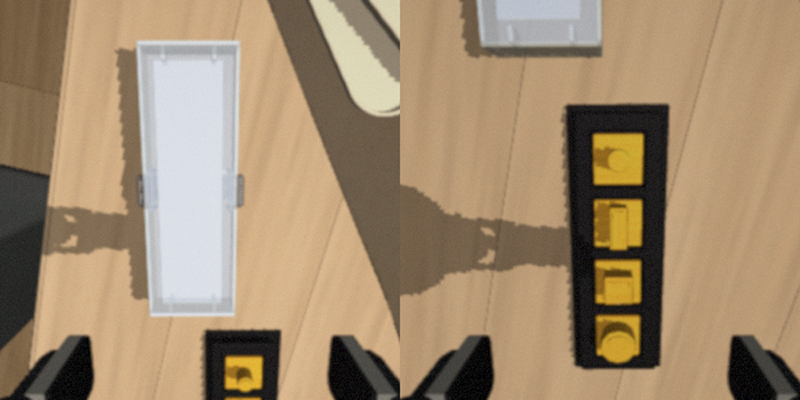

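c7 shows, from the far end, the small round, bar, square and large round dies. The bar top is centred at about c7 (619.5,227). The cover stands at c7 left with corners (137,43), (239,42), (236,315) and (151,316). Next I'll work out the bar position.

```bash
python3 - <<'E'
from h import *
g=lambda X,Y:(160+(X-400)*.75,Y*.75)
k=lambda X,Y:(160+X*.75,Y*.75)
print('bar top',onz('w7',g(619.5,227),.03),'foot',onz('w7',g(618,223),.015))
Q=np.array([onz('w7',g(*p),.015) for p in((568,105),(668,105),(660,367),(576,367))]);print('case',Q.mean(0),[np.linalg.norm(Q[i]-Q[i-1]) for i in range(4)]);d=Q[0]+Q[1]-Q[2]-Q[3];print(np.degrees(np.arctan2(d[1],d[0])))
Q=np.array([onz('w6',k(*p),.032) for p in((137,43),(239,42),(236,315),(151,316))]);print('cover',Q.mean(0));d=Q[0]+Q[1]-Q[2]-Q[3];print(np.degrees(np.arctan2(d[1],d[0])))
for n,p in(('sr',(618,160)),('sq',(617,283)),('lr',(619,344))):print(n,onz('w7',g(*p),.03 if n!='x' else 0))
a=np.radians(103);print('pred bar',.4828+.0185*np.cos(a),.127+.0185*np.sin(a))
E
```

```text
bar top [0.47805146 0.14640971 0.03      ] foot [0.47765145 0.14551363 0.015     ]
case [0.48128521 0.1299479  0.015     ] [np.float64(0.16314918771685435), np.float64(0.054720570310384825), np.float64(0.16307641938971015), np.float64(0.05602915943496137)]
103.16423346181334
cover [0.40101805 0.30943242 0.032     ]
103.36453190736543
sr [0.46895602 0.18161355 0.03      ]
sq [0.48424759 0.11367149 0.03      ]
lr [0.49446668 0.07523437 0.03      ]
pred bar 0.4786384054946385 0.14502584619852685
```

Emit:
{"fn": "send_rows", "kwargs": {"increments": "-0.1 2.75 -3 0 0 0; -0.1 2.75 -5 0 0 0; -0.1 2.75 -5 0 0 0; -0.1 2.75 -5 0 0 0; -0.1 2.75 -5 0 0 0", "grip": 0.3}}

```text
clock: 10.18
position: [0.4786, 0.1474, 0.0613]
ee_rot: [[-0.225, 0.974, 0.002], [0.974, 0.225, 0.001], [0.0, 0.002, -1.0]]
contact_force: [-0.4, -0.2, 0.1]
gripper_width: 0.0296
finger_force: 0.0
```

```bash
python3 st.py
```

```text
10.175 [0.4786 0.1474 0.0613] yang 13.01 z [ 1.5e-03  6.0e-04 -1.0e+00] w 0.02963229872007442 f 0.0 [-0.4 -0.2  0.1]
```

Emit:
{"fn": "send_rows", "kwargs": {"increments": "0 -0.2 -2 0 0 0; 0 -0.2 -4.3 0 0 0; 0 -0.2 -4.3 0 0 0; 0 -0.2 -4.3 0 0 0"}}

```text
clock: 10.68
position: [0.4787, 0.1452, 0.0184]
ee_rot: [[-0.225, 0.974, 0.001], [0.974, 0.225, 0.0], [0.0, 0.001, -1.0]]
contact_force: [0.2, 0.4, 0.2]
gripper_width: 0.0297
finger_force: 0.0
```

Emit:
{"fn": "send_rows", "kwargs": {"increments": "0 0 0 0 0 0; 0 0 0 0 0 0; 0 0 0 0 0 0; 0 0 0 0 0 0; 0 0 0 0 0 0", "grip": 1, "grip_force": 30}}

```text
clock: 11.3
position: [0.4782, 0.1451, 0.0186]
ee_rot: [[-0.225, 0.974, 0.001], [0.974, 0.225, 0.0], [0.0, 0.001, -1.0]]
contact_force: [-2.8, -0.8, 5.8]
gripper_width: 0.0096
finger_force: 30.2
```

```bash
python3 st.py
```

```text
11.3 [0.4782 0.1451 0.0186] yang 13.01 z [ 9.e-04  3.e-04 -1.e+00] w 0.009629323538374302 f 30.15466421842575 [-2.8 -0.8  5.8]
```

Emit:
{"fn": "send_rows", "kwargs": {"increments": "0 0 2 0 0 0; 0 0 4 0 0 0; 0 0 7 0 0 0; 0 0 10 0 0 0; 0.5 -2 10.5 0 0 0"}}

```text
clock: 11.92
position: [0.4845, 0.126, 0.1254]
ee_rot: [[-0.227, 0.974, 0.005], [0.974, 0.227, 0.001], [0.0, 0.005, -1.0]]
contact_force: [0.3, 0.6, -0.6]
gripper_width: 0.0093
finger_force: 29.4
```

Emit:
{"fn": "send_rows", "kwargs": {"increments": "0.9 -5.2 0 0 0 4; 1.8 -10.4 0 0 0 8; 2.7 -15.6 0 0 0 12; 3.6 -20.8 0 0 0 16; 4.5 -26 0 0 0 19.2"}}

```text
clock: 12.55
position: [0.5284, -0.1367, 0.1231]
ee_rot: [[-0.535, 0.845, 0.001], [0.845, 0.535, -0.0], [-0.001, 0.001, -1.0]]
contact_force: [0.9, 1.0, -0.5]
gripper_width: 0.0091
finger_force: 29.4
```

Emit:
{"fn": "send_rows", "kwargs": {"increments": "0.9 -5 0 0 0 0; 1.8 -10 0 0 0 0; 2.6 -15.3 0 0 0 0; 2.6 -15.3 0 0 0 0; 2.6 -15.3 0 0 0 0"}}

```text
clock: 13.18
position: [0.5538, -0.2878, 0.1224]
ee_rot: [[-0.533, 0.846, -0.0], [0.846, 0.533, 0.001], [0.001, 0.0, -1.0]]
contact_force: [0.7, -0.1, -0.4]
gripper_width: 0.0093
finger_force: 29.4
```

```bash
python3 st.py; python3 -c "
from h import *
snap('wrist','w8')
a=cv2.imread('pics/w8.png')
cv2.imwrite('pics/c8.png',cv2.resize(a[120:400,180:460],(600,600),interpolation=2))"
```

```text
13.175 [ 0.5538 -0.2878  0.1224] yang 32.18 z [-2.e-04  5.e-04 -1.e+00] w 0.009256917000372693 f 29.429384171962738 [ 0.7 -0.1 -0.4]
```

View pics/c8.png

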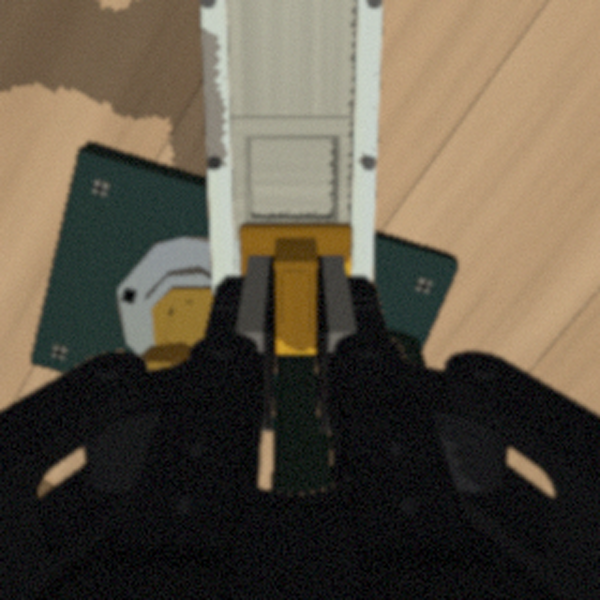

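c8 shows the die held square. Its foot's front edge runs from (240,226) to (352,226), and the nest corners are (247,137), (334,136), (335,217) and (248,217).

```bash
python3 - <<'E'
from h import *
k=lambda X,Y:(180+X*280/600,120+Y*280/600)
o=bot.get_obs();R=np.array(o['ee_rot']);p=np.array(o['position'])
for z in(.032,.037):
  Q=np.array([onz('w8',k(*q),z) for q in((247,137),(334,136),(335,217),(248,217))]);n=Q.mean(0);d=Q[0]+Q[1]-Q[2]-Q[3]
  print('nest',n,np.degrees(np.arctan2(d[1],d[0])),'in tool',(R.T@(n-p)).round(4),[np.linalg.norm(Q[i]-Q[i-1]).round(4) for i in range(4)])
for z in(.112,.1185):
  E=[onz('w8',k(*q),z) for q in((240,226),(352,226),(240,257),(352,257))];print('foot',z,[(R.T@(e-p)).round(4) for e in E])
  # rails centre line
A=[onz('w8',k(*q),.04) for q in((207,160),(377,160),(201,0),(385,0))];print('rails',[(R.T@(a-p)).round(4) for a in A])
for z in(.1335,.1185):print('bar',z,[(R.T@(onz('w8',k(*q),z)-p)).round(4) for q in((275,258),(317,258),(275,354),(317,354))])
E
```

```text
nest [ 0.55373812 -0.28981461  0.032     ] 122.77667151300486 in tool [-0.0022 -0.0016  0.0905] [np.float64(0.0319), np.float64(0.0323), np.float64(0.0323), np.float64(0.0336)]
nest [ 0.55288705 -0.2884066   0.037     ] 122.77667151300489 in tool [-0.0005 -0.0015  0.0855] [np.float64(0.0312), np.float64(0.0316), np.float64(0.0316), np.float64(0.0329)]
foot 0.112 [array([ 0.0112, -0.0141,  0.0105]), array([0.0111, 0.0145, 0.0105]), array([ 0.0025, -0.0143,  0.0105]), array([0.0025, 0.0147, 0.0105])]
foot 0.1185 [array([ 0.0139, -0.0135,  0.004 ]), array([0.0138, 0.0139, 0.004 ]), array([ 0.0056, -0.0137,  0.004 ]), array([0.0056, 0.0141, 0.004 ])]
rails [array([ 0.0072, -0.032 ,  0.0825]), array([0.0071, 0.0297, 0.0825]), array([ 0.0634, -0.0317,  0.0825]), array([0.0634, 0.0303, 0.0825])]
bar 0.1335 [array([ 0.0124, -0.0045, -0.011 ]), array([ 0.0124,  0.0048, -0.011 ]), array([-0.0122, -0.0048, -0.011 ]), array([-0.0122,  0.0051, -0.011 ])]
bar 0.1185 [array([ 0.0053, -0.005 ,  0.004 ]), array([0.0053, 0.0054, 0.004 ]), array([-0.0221, -0.0053,  0.004 ]), array([-0.0221,  0.0056,  0.004 ])]
```

Emit:
{"fn": "send_rows", "kwargs": {"increments": "0 -0.1 -3 0 0 0; 0 -0.1 -6 0 0 0; 0 -0.1 -7.5 0 0 0; 0 -0.1 -7.8 0 0 0; 0 -0.1 -7.8 0 0 0"}}

```text
clock: 13.85
position: [0.5545, -0.2887, 0.0452]
ee_rot: [[-0.533, 0.846, 0.001], [0.846, 0.533, -0.0], [-0.001, 0.001, -1.0]]
contact_force: [-0.0, -0.9, -0.6]
gripper_width: 0.0093
finger_force: 29.5
```

```bash
python3 st.py
```

```text
13.85 [ 0.5545 -0.2887  0.0452] yang 32.24 z [ 9.e-04 -5.e-04 -1.e+00] w 0.009250318300232988 f 29.45050835609436 [-0.  -0.9 -0.6]
```

Emit:
{"fn": "send_rows", "kwargs": {"increments": "0 0 -0.1 0 0 0; 0 0 -0.2 0 0 0; 0 0 -0.3 0 0 0; 0 0 -0.3 0 0 0"}}

```text
clock: 14.35
position: [0.5542, -0.2891, 0.0417]
ee_rot: [[-0.533, 0.846, 0.001], [0.846, 0.533, -0.0], [-0.001, 0.0, -1.0]]
contact_force: [-0.4, -0.2, 2.8]
gripper_width: 0.0091
finger_force: 29.7
```

```bash
python3 st.py
```

```text
14.35 [ 0.5542 -0.2891  0.0417] yang 32.2 z [ 6.e-04 -4.e-04 -1.e+00] w 0.009114625408260956 f 29.74509358406067 [-0.4 -0.2  2.8]
```

Emit:
{"fn": "send_rows", "kwargs": {"increments": "0 0 0 0 0 0; 0 0 0 0 0 0; 0 0 0 0 0 0; 0 0 0 0 0 0", "grip": 0.3}}

```text
clock: 14.85
position: [0.554, -0.2889, 0.0412]
ee_rot: [[-0.533, 0.846, -0.0], [0.846, 0.533, 0.0], [0.0, -0.0, -1.0]]
contact_force: [0.1, -0.4, 0.1]
gripper_width: 0.0298
finger_force: 0.0
```

Emit:
{"fn": "send_rows", "kwargs": {"increments": "0 0 2 0 0 0; 0 0 5 0 0 0; -1 1.6 8 0 0 0; -2.7 4.2 8 0 0 0; -2.7 4.2 8 0 0 0"}}

```text
clock: 15.48
position: [0.5264, -0.2458, 0.122]
ee_rot: [[-0.534, 0.845, 0.0], [0.845, 0.534, -0.0], [-0.0, 0.0, -1.0]]
contact_force: [0.8, 0.0, 0.3]
gripper_width: 0.0299
finger_force: 0.0
```

```bash
python3 st.py; python3 -c "
from h import *
snap('wrist','w9')
a=cv2.imread('pics/w9.png')
cv2.imwrite('pics/c9.png',cv2.resize(a[60:340,180:460],(600,600),interpolation=2))"
```

```text
15.475 [ 0.5264 -0.2458  0.122 ] yang 32.28 z [ 4.e-04 -0.e+00 -1.e+00] w 0.029949559144305953 f 0.0 [0.8 0.  0.3]
```

View pics/c9.png

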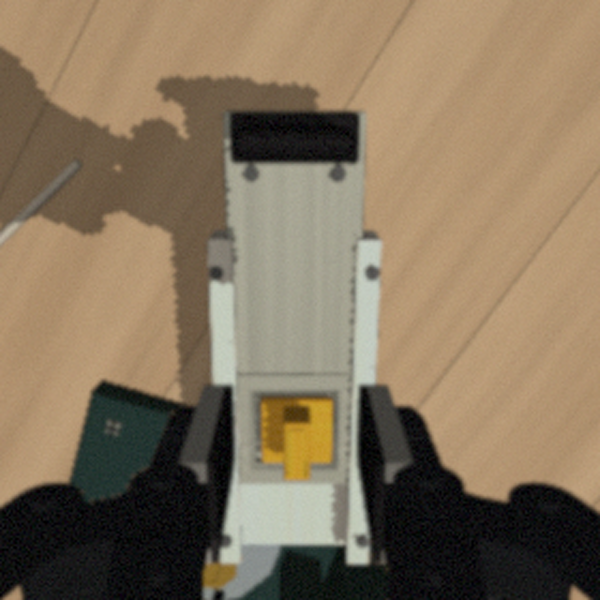

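c9 shows the die flat in the nest with its bar in line with the slide. Next I'll go outside the handle with the fingers shut.

Emit:
{"fn": "send_rows", "kwargs": {"increments": "-2.4 3.8 0 0 0 0; -4.7 7.6 0 0 0 0; -4.7 7.6 0 0 0 0; -4.7 7.6 -4 0 0 0; -4.7 7.6 -7.5 0 0 0", "grip": 1}}

```text
clock: 16.15
position: [0.4813, -0.1721, 0.0455]
ee_rot: [[-0.533, 0.846, 0.002], [0.846, 0.533, -0.001], [-0.002, 0.001, -1.0]]
contact_force: [0.3, 0.4, 0.3]
gripper_width: -0.0
finger_force: 0.0
```

Emit:
{"fn": "send_rows", "kwargs": {"increments": "0 0 0 0 0 0; 0.27 -0.42 0 0 0 0; 0.53 -0.85 0 0 0 0; 0.8 -1.27 0 0 0 0; 1.07 -1.7 0 0 0 0"}}

```text
clock: 16.77
position: [0.4913, -0.1882, 0.047]
ee_rot: [[-0.533, 0.846, 0.001], [0.846, 0.533, 0.0], [-0.0, 0.001, -1.0]]
contact_force: [-0.9, 2.4, 1.3]
gripper_width: 0.0
finger_force: 1.1
```

```bash
python3 st.py
```

```text
16.775 [ 0.4913 -0.1882  0.047 ] yang 32.21 z [ 1.e-03  1.e-04 -1.e+00] w 4.894043944442745e-05 f 1.1147492565214634 [-0.9  2.4  1.3]
```

Emit:
{"fn": "send_rows", "kwargs": {"increments": "0.43 -0.68 0 0 0 0; 0.85 -1.35 0 0 0 0; 1.28 -2.03 0 0 0 0; 1.71 -2.71 0 0 0 0; 2.13 -3.38 0 0 0 0"}}

```text
clock: 17.4
position: [0.5123, -0.2223, 0.0462]
ee_rot: [[-0.533, 0.846, -0.0], [0.846, 0.533, 0.0], [0.0, -0.0, -1.0]]
contact_force: [-0.5, 2.8, 2.4]
gripper_width: 0.0002
finger_force: 1.2
```

Emit:
{"fn": "send_rows", "kwargs": {"increments": "0.43 -0.68 0 0 0 0; 0.85 -1.35 0 0 0 0; 1.28 -2.03 0 0 0 0; 1.71 -2.71 0 0 0 0; 2.13 -3.38 0 0 0 0"}}

```text
clock: 18.02
position: [0.5335, -0.256, 0.0462]
ee_rot: [[-0.533, 0.846, -0.0], [0.846, 0.533, -0.0], [0.0, -0.0, -1.0]]
contact_force: [-1.1, 0.4, 1.7]
gripper_width: -0.0001
finger_force: 1.2
```

```bash
python3 st.py
```

```text
18.025 [ 0.5335 -0.256   0.0462] yang 32.2 z [-2.e-04 -1.e-04 -1.e+00] w -0.00013106228556762766 f 1.1833190638571978 [-1.1  0.4  1.7]
```

Emit:
{"fn": "send_rows", "kwargs": {"increments": "0.16 -0.25 0 0 0 0; 0.32 -0.5 0 0 0 0; 0.48 -0.75 0 0 0 0; 0.48 -0.75 0 0 0 0"}}

```text
clock: 18.52
position: [0.5384, -0.2633, 0.0462]
ee_rot: [[-0.533, 0.846, 0.0], [0.846, 0.533, -0.0], [-0.001, 0.0, -1.0]]
contact_force: [-0.6, 0.9, 0.0]
gripper_width: 0.0005
finger_force: 0.2
```

```bash
python3 st.py
```

```text
18.525 [ 0.5384 -0.2633  0.0462] yang 32.2 z [ 3.e-04 -4.e-04 -1.e+00] w 0.0005063907809898934 f 0.16616386608802713 [-0.6  0.9  0. ]
```

Emit:
{"fn": "send_rows", "kwargs": {"increments": "0.16 -0.25 0 0 0 0; 0.27 -0.42 0 0 0 0; 0.37 -0.59 0 0 0 0; 0.37 -0.59 0 0 0 0"}}

```text
clock: 19.02
position: [0.5399, -0.2657, 0.0463]
ee_rot: [[-0.534, 0.845, -0.003], [0.845, 0.534, 0.006], [0.007, 0.001, -1.0]]
contact_force: [-8.3, 12.2, 9.1]
gripper_width: -0.0001
finger_force: 7.7
```

```bash
python3 st.py
```

```text
19.025 [ 0.5399 -0.2657  0.0463] yang 32.28 z [-0.0033  0.0064 -1.    ] w -5.22046575506578e-05 f 7.747379913926125 [-8.3 12.2  9.1]
```

Emit:
{"fn": "send_rows", "kwargs": {"increments": "-0.8 1.3 0 0 0 0; -1.6 2.5 0 0 0 0; -1.6 2.5 5 0 0 0; -1.6 2.5 11 0 0 0; -1.6 2.5 11 0 0 0"}}

```text
clock: 19.65
position: [0.5284, -0.2449, 0.162]
ee_rot: [[-0.533, 0.846, 0.009], [0.846, 0.533, -0.005], [-0.009, 0.005, -1.0]]
contact_force: [-0.3, -0.6, -0.2]
gripper_width: 0.0002
finger_force: 0.0
```

```bash
python3 st.py; python3 - <<'E'
from h import *
snap('wrist','w10')
f=lambda X,Y:(215+X/4,165+Y/4); g=lambda X,Y:(180+X/2.5,60+Y/2.5)
for a,b in(((150,525),(178,560)),((235,460),(245,500)),((235,550),(250,585))):print(tri(('w3',f(*a)),('w4',g(*b))))
# blob of brass & handle in w10
im=cv2.imread('pics/w10.png');hsv=cv2.cvtColor(im,cv2.COLOR_BGR2HSV)
m=cv2.inRange(hsv,(15,170,120),(32,255,255));n,l,s,c=cv2.connectedComponentsWithStats(m)
print([(s[i].tolist(),c[i].round(1),onz('w10',c[i],.053).round(4)) for i in range(1,n) if s[i,4]>15])
g9=cv2.cvtColor(cv2.imread('pics/w9.png'),cv2.COLOR_BGR2HSV);m=cv2.inRange(g9,(15,170,120),(32,255,255));n,l,s,c=cv2.connectedComponentsWithStats(m)
print([(s[i].tolist(),c[i].round(1),onz('w9',c[i],.045).round(4)) for i in range(1,n) if s[i,4]>15])
u=np.array([-.533,.846,0]);
for t in(.0986,.1004,.115):print('handle top outer edge expect',proj('w10',np.array([.5545,-.2885,.069])+u*(.1165-t)))
print('home nest',proj('w10',(.608,-.3735,.045)))
E
```

```text
19.65 [ 0.5284 -0.2449  0.162 ] yang 32.22 z [ 0.0092 -0.0046 -0.9999] w 0.00016274265101082588 f 0.0 [-0.3 -0.6 -0.2]
[ 0.52175136 -0.37283127  0.02578545]
[ 0.53506572 -0.33182363  0.02826163]
[ 0.55615074 -0.37508034  0.01594327]
[([261, 279, 20, 12, 105], array([270.7, 284.2]), array([ 0.5397, -0.3456,  0.053 ]))]
[([302, 246, 33, 37, 920], array([318.3, 262.6]), array([ 0.5531, -0.2864,  0.045 ])), ([276, 324, 13, 9, 64], array([280.9, 328.1]), array([ 0.5598, -0.3587,  0.045 ]))]
handle top outer edge expect [315.31295117 235.62924624]
handle top outer edge expect [315.31693376 237.55912268]
handle top outer edge expect [315.34862143 252.91429251]
home nest [315.52274016 329.34617044]
```

```bash
python3 - <<'E'
from h import *
for a,b in(((407,294),(345,127)),((432,238),(334,95)),((402,290),(346,127)),((408,262),(346,88))):print(tri(('scene0',a),('side0',b)))
snap('scene','sc2');snap('side','si2')
for n,q in(('scene0','sc2'),('side0','si2')):
  A=cv2.imread(f'pics/{n}.png');B=cv2.imread(f'pics/{q}.png');print([proj(n,p).round(0) for p in((.608,-.3735,.045),(.5545,-.2885,.045),(.608,-.3735,.15),(.608,-.3735,.25))])
  h=cv2.cvtColor(A,cv2.COLOR_BGR2HSV);x,y=proj(n,(.608,-.3735,.1)).astype(int)
  m=cv2.inRange(h,(12,150,90),(30,255,255));k,l,s,c=cv2.connectedComponentsWithStats(m)
  print([(s[i].tolist()) for i in range(1,k) if s[i,4]>5 and abs(c[i][0]-x)<60 and abs(c[i][1]-y)<70])
E
```

```text
[ 0.54852299 -0.37177448  0.07557413]
[ 0.59870668 -0.35282699  0.20768104]
[ 0.54259689 -0.36026201  0.08178068]
[ 0.54099245 -0.37927334  0.20913996]
[array([426., 293.]), array([388., 277.]), array([433., 264.]), array([440., 232.])]
[[470, 219, 5, 4, 11], [398, 290, 16, 19, 149]]
[array([328., 133.]), array([339., 146.]), array([329., 106.]), array([330.,  78.])]
[[341, 126, 7, 4, 15]]
```

Emit:
{"fn": "send_rows", "kwargs": {"increments": "-1.3 5.5 0 0 0 -4; -2.6 11 0 0 0 -8; -3.9 16.6 0 0 0 -12; -5.2 22.2 0 0 0 -16; -6.5 27.7 0 0 0 -19.2", "grip": -1}}

```text
clock: 20.42
position: [0.4591, 0.0346, 0.1545]
ee_rot: [[-0.223, 0.975, -0.003], [0.975, 0.223, -0.0], [0.0, -0.003, -1.0]]
contact_force: [1.5, 0.3, -0.2]
gripper_width: 0.0853
finger_force: 0.0
```

Emit:
{"fn": "send_rows", "kwargs": {"increments": "-1.3 5.5 0 0 0 0; -2.6 11 0 0 0 0; -3.9 16.6 0 0 0 0; -5.2 22.2 -2 0 0 0; -6.4 27.7 -4 0 0 0"}}

```text
clock: 21.05
position: [0.3954, 0.3113, 0.1143]
ee_rot: [[-0.225, 0.974, -0.001], [0.974, 0.225, -0.001], [-0.001, -0.001, -1.0]]
contact_force: [1.8, 0.0, 0.8]
gripper_width: 0.0852
finger_force: 0.0
```

Emit:
{"fn": "send_rows", "kwargs": {"increments": "0 0 0 0 0 0; 0 0 0 0 0 0; 0 0 0 0 0 0"}}

```text
clock: 21.42
position: [0.3971, 0.309, 0.1162]
ee_rot: [[-0.224, 0.975, -0.0], [0.975, 0.224, -0.0], [-0.0, -0.0, -1.0]]
contact_force: [0.0, -0.2, -0.7]
gripper_width: 0.0853
finger_force: 0.0
```

```bash
python3 st.py
```

```text
21.425 [0.3971 0.309  0.1162] yang 12.91 z [-2.e-04 -4.e-04 -1.e+00] w 0.08526785575542714 f 0.0 [ 0.  -0.2 -0.7]
```

Emit:
{"fn": "send_rows", "kwargs": {"increments": "0.2 0.05 -4 0 0 0; 0.2 0.05 -8 0 0 0; 0.2 0.05 -11 0 0 0; 0.2 0.05 -11.4 0 0 0; 0.2 0.05 -11.4 0 0 0"}}

```text
clock: 22.05
position: [0.3996, 0.3102, 0.0033]
ee_rot: [[-0.224, 0.975, 0.001], [0.975, 0.224, 0.001], [0.0, 0.001, -1.0]]
contact_force: [1.0, -0.2, 0.5]
gripper_width: 0.0856
finger_force: 0.0
```

```bash
python3 st.py
```

```text
22.05 [0.3996 0.3102 0.0033] yang 12.93 z [ 8.e-04  5.e-04 -1.e+00] w 0.08556947263119506 f 0.0 [ 1.  -0.2  0.5]
```

Emit:
{"fn": "send_rows", "kwargs": {"increments": "0 0 -0.1 0 0 0; 0 0 -0.2 0 0 0; 0 0 -0.2 0 0 0"}}

```text
clock: 22.42
position: [0.3991, 0.3108, 0.0008]
ee_rot: [[-0.225, 0.974, 0.001], [0.974, 0.225, 0.001], [0.0, 0.001, -1.0]]
contact_force: [0.2, -0.0, -0.1]
gripper_width: 0.0854
finger_force: 0.0
```

Emit:
{"fn": "send_rows", "kwargs": {"increments": "0 0 0 0 0 0; 0 0 0 0 0 0; 0 0 0 0 0 0; 0 0 0 0 0 0; 0 0 0 0 0 0", "grip": 1, "grip_force": 25}}

```text
clock: 23.05
position: [0.3995, 0.3112, 0.0017]
ee_rot: [[-0.225, 0.974, 0.001], [0.974, 0.225, 0.001], [0.001, 0.002, -1.0]]
contact_force: [-0.8, -1.1, 9.0]
gripper_width: 0.0593
finger_force: 26.4
```

```bash
python3 st.py
```

```text
23.05 [0.3995 0.3112 0.0017] yang 13.02 z [ 0.0014  0.0015 -1.    ] w 0.059285547450555164 f 26.39817975461483 [-0.8 -1.1  9. ]
```

Emit:
{"fn": "send_rows", "kwargs": {"increments": "0 0 2 0 0 0; 0 0 4 0 0 0; 0 0 6.5 0 0 0; 0 0 6.5 0 0 0"}}

```text
clock: 23.55
position: [0.3999, 0.3114, 0.0669]
ee_rot: [[-0.225, 0.974, 0.003], [0.974, 0.225, 0.002], [0.001, 0.003, -1.0]]
contact_force: [0.7, -0.1, -1.0]
gripper_width: 0.059
finger_force: 27.8
```

Emit:
{"fn": "send_rows", "kwargs": {"increments": "2 -4.5 0 0 0 0; 4 -9 0 0 0 0; 6 -13.5 0 0 0 0; 8.35 -18.3 0 0 0 0; 8.35 -18.3 0 0 0 0"}}

```text
clock: 24.18
position: [0.4829, 0.1246, 0.064]
ee_rot: [[-0.22, 0.975, -0.001], [0.975, 0.22, -0.001], [-0.001, -0.001, -1.0]]
contact_force: [0.4, -0.2, -1.3]
gripper_width: 0.0597
finger_force: 27.8
```

Emit:
{"fn": "send_rows", "kwargs": {"increments": "0 0 -1 0 0 0; 0 0 -2 0 0 0; 0 0 -2.5 0 0 0; 0 0 -2.5 0 0 0"}}

```text
clock: 24.68
position: [0.4816, 0.1281, 0.0396]
ee_rot: [[-0.226, 0.974, -0.001], [0.974, 0.226, -0.0], [-0.0, -0.001, -1.0]]
contact_force: [-0.0, 0.3, -1.0]
gripper_width: 0.059
finger_force: 27.8
```

```bash
python3 st.py
```

```text
24.675 [0.4816 0.1281 0.0396] yang 13.09 z [-1.3e-03 -3.0e-04 -1.0e+00] w 0.059039497226680386 f 27.77032546699047 [-0.   0.3 -1. ]
```

Emit:
{"fn": "send_rows", "kwargs": {"increments": "0.12 0 0 0 0 0; 0.12 0 0 0 0 0; 0.12 0 0 0 0 0"}}

```text
clock: 25.05
position: [0.4838, 0.1276, 0.0406]
ee_rot: [[-0.225, 0.974, 0.001], [0.974, 0.225, 0.0], [0.0, 0.001, -1.0]]
contact_force: [0.2, -0.3, -1.5]
gripper_width: 0.0594
finger_force: 27.8
```

```bash
python3 st.py
```

```text
25.05 [0.4838 0.1276 0.0406] yang 13.0 z [ 5.e-04  1.e-04 -1.e+00] w 0.05936980682456025 f 27.77841791510582 [ 0.2 -0.3 -1.5]
```

Emit:
{"fn": "send_rows", "kwargs": {"increments": "-0.07 0.05 -1 0 0 0; -0.07 0.05 -2 0 0 0; -0.07 0.05 -2.5 0 0 0; -0.07 0.05 -2.9 0 0 0; -0.07 0.05 -2.9 0 0 0"}}

```text
clock: 25.68
position: [0.4826, 0.128, 0.011]
ee_rot: [[-0.225, 0.974, -0.001], [0.974, 0.225, -0.0], [0.0, -0.001, -1.0]]
contact_force: [-0.4, -0.3, -1.7]
gripper_width: 0.0592
finger_force: 27.8
```

```bash
python3 st.py
```

```text
25.675 [0.4826 0.128  0.011 ] yang 13.0 z [-6.e-04 -1.e-04 -1.e+00] w 0.0592308248526102 f 27.771349623799324 [-0.4 -0.3 -1.7]
```

Emit:
{"fn": "send_rows", "kwargs": {"increments": "0 0 -0.2 0 0 0; 0 0 -0.4 0 0 0; 0 0 -0.5 0 0 0; 0 0 -0.5 0 0 0"}}

```text
clock: 26.18
position: [0.4828, 0.128, 0.0067]
ee_rot: [[-0.225, 0.974, 0.0], [0.974, 0.225, 0.0], [0.0, 0.0, -1.0]]
contact_force: [-2.0, -1.3, 3.1]
gripper_width: 0.059
finger_force: 28.1
```

```bash
python3 st.py
```

```text
26.175 [0.4828 0.128  0.0067] yang 13.01 z [ 2.e-04  1.e-04 -1.e+00] w 0.05904081767264718 f 28.053156584501266 [-2.  -1.3  3.1]
```

Emit:
{"fn": "send_rows", "kwargs": {"increments": "0 0 -0.15 0 0 0; 0 0 -0.15 0 0 0; 0 0 -0.15 0 0 0"}}

```text
clock: 26.55
position: [0.4829, 0.1281, 0.0064]
ee_rot: [[-0.225, 0.974, 0.001], [0.974, 0.225, 0.0], [0.0, 0.001, -1.0]]
contact_force: [-6.9, -2.0, 16.3]
gripper_width: 0.0593
finger_force: 28.9
```

```bash
python3 st.py
```

```text
26.55 [0.4829 0.1281 0.0064] yang 13.01 z [ 9.e-04  3.e-04 -1.e+00] w 0.05926220849576029 f 28.854460269212723 [-6.9 -2.  16.3]
```

Emit:
{"fn": "send_rows", "kwargs": {"increments": "0 0 0 0 0 0; 0 0 0 0 0 0; 0 0 0 0 0 0; 0 0 0 0 0 0; 0 0 0 0 0 0", "grip": -1}}

```text
clock: 27.18
position: [0.4829, 0.128, 0.0047]
ee_rot: [[-0.225, 0.974, -0.0], [0.974, 0.225, -0.0], [-0.0, -0.0, -1.0]]
contact_force: [0.2, 0.1, 0.6]
gripper_width: 0.0855
finger_force: 0.0
```

Emit:
{"fn": "send_rows", "kwargs": {"increments": "0 0 2 0 0 0; 0 0 5 0 0 0; 0 0 10 0 0 0; 0 -3 15 0 0 0; -1.5 -5.5 18 0 0 0"}}

```text
clock: 27.8
position: [0.469, 0.0726, 0.1874]
ee_rot: [[-0.225, 0.974, 0.003], [0.974, 0.225, 0.0], [-0.0, 0.003, -1.0]]
contact_force: [0.7, -0.1, -0.2]
gripper_width: 0.0852
finger_force: 0.0
```

Emit:
{"fn": "send_rows", "kwargs": {"increments": "0 0 0 0 0 0; 0 0 0 0 0 0; 0 0 0 0 0 0"}}

```text
clock: 28.18
position: [0.4674, 0.0735, 0.1833]
ee_rot: [[-0.226, 0.974, -0.002], [0.974, 0.226, -0.0], [0.0, -0.002, -1.0]]
contact_force: [-0.5, -0.1, 0.1]
gripper_width: 0.0853
finger_force: 0.0
```

```bash
python3 st.py; python3 - <<'E'
from h import *
snap('wrist','w11');snap('scene','sc3');snap('side','si3')
# compare with initial images around the case (scene/side fixed cameras)
for n,q in(('scene0','sc3'),('side0','si3')):
  A=cv2.imread(f'pics/{n}.png').astype(int);B=cv2.imread(f'pics/{q}.png').astype(int)
  x,y=proj(n,(.4825,.127,.02)).astype(int);s=np.s_[y-32:y+32,x-35:x+35]
  D=np.abs(A[s]-B[s]).max(2);print(n,'diff>40',(D>40).sum(),'of',D.size)
# cover edges in w11 vs the prediction for shut cover (top z .037) and standing 2-5 mm high
E=np.array([[.435,.2032],[.4912,.216],[.5292,.0517],[.4732,.0386]])
for z in(.037,.042):print(z,[proj('w11',(*e,z)).round(1) for e in E])
im=cv2.imread('pics/w11.png');h=cv2.cvtColor(im,cv2.COLOR_BGR2HSV)
m=cv2.inRange(h,(85,8,110),(130,120,255));k,l,s,c=cv2.connectedComponentsWithStats(m);i=1+s[1:,4].argmax()
print(s[i],cv2.boxPoints(cv2.minAreaRect(np.argwhere(l==i)[:,::-1].astype(np.float32))).round(1))
E
```

```text
28.175 [0.4674 0.0735 0.1833] yang 13.05 z [-2.4e-03 -2.0e-04 -1.0e+00] w 0.08525777715387797 f 0.0 [-0.5 -0.1  0.1]
scene0 diff>40 125 of 4480
side0 diff>40 5 of 4480
0.037 [array([314.8,  32.2]), array([382.2,  32.5]), array([371.6, 217. ]), array([315.3, 217.1])]
0.042 [array([314.8,  30.9]), array([383.4,  31.2]), array([372.5, 218.8]), array([315.2, 218.9])]
[ 315   34   63  184 9900] [[314.   34.6]
 [375.9  33.9]
 [378.1 216.8]
 [316.1 217.6]]
```

Emit:
{"fn": "send_rows", "kwargs": {"increments": "1.1 -6 0 0 0 5; 2.2 -12 0 0 0 10; 3.3 -18 0 0 0 15; 4.4 -24 -1 0 0 19.2; 5.5 -30 -2 0 0 19.2", "grip": 1}}

```text
clock: 28.95
position: [0.5232, -0.2287, 0.1641]
ee_rot: [[-0.534, 0.846, -0.0], [0.846, 0.534, 0.0], [0.0, 0.0, -1.0]]
contact_force: [0.6, -0.3, 0.2]
gripper_width: 0.0002
finger_force: 0.0
```

Emit:
{"fn": "send_rows", "kwargs": {"increments": "0.2 -1.3 0 0 0 0; 0.2 -1.3 -4 0 0 0; 0.2 -1.3 -8 0 0 0; 0.2 -1.3 -10.5 0 0 0; 0.2 -1.3 -10.5 0 0 0"}}

```text
clock: 29.58
position: [0.5234, -0.2382, 0.0577]
ee_rot: [[-0.534, 0.846, -0.004], [0.846, 0.534, 0.002], [0.004, -0.002, -1.0]]
contact_force: [-1.3, -1.0, -0.0]
gripper_width: 0.0001
finger_force: 0.0
```

```bash
python3 st.py
```

```text
29.575 [ 0.5234 -0.2382  0.0577] yang 32.27 z [-0.0043  0.0022 -1.    ] w 8.853078197686566e-05 f 0.0 [-1.3 -1.  -0. ]
```

Emit:
{"fn": "send_rows", "kwargs": {"increments": "0.5 -0.8 0 0 0 0; 1 -1.6 0 0 0 0; 1.4 -2.3 0 0 0 0; 1.6 -2.6 0 0 0 0; 1.6 -2.6 0 0 0 0"}}

```text
clock: 30.2
position: [0.5406, -0.2653, 0.0602]
ee_rot: [[-0.533, 0.846, -0.0], [0.846, 0.533, 0.002], [0.002, 0.001, -1.0]]
contact_force: [-1.7, 4.4, 3.6]
gripper_width: -0.0001
finger_force: 2.4
```

Emit:
{"fn": "send_rows", "kwargs": {"increments": "0.1 -0.16 0 0 0 0; 0.2 -0.32 0 0 0 0; 0.25 -0.4 0 0 0 0; 0.25 -0.4 0 0 0 0"}}

```text
clock: 30.7
position: [0.5406, -0.2655, 0.0601]
ee_rot: [[-0.534, 0.845, -0.004], [0.845, 0.534, 0.009], [0.01, 0.001, -1.0]]
contact_force: [-10.3, 17.8, 13.0]
gripper_width: -0.0001
finger_force: 9.9
```

```bash
python3 st.py
```

```text
30.7 [ 0.5406 -0.2655  0.0601] yang 32.3 z [-0.0043  0.0091 -0.9999] w -8.871883617214768e-05 f 9.90764225134626 [-10.3  17.8  13. ]
```

Emit:
{"fn": "send_rows", "kwargs": {"increments": "-0.8 1.3 0 0 0 0; -1.6 2.6 0 0 0 0; -2 3.4 4 0 0 0; -2.5 4 10 0 0 0; -3 6 15 0 0 0"}}

```text
clock: 31.32
position: [0.5131, -0.21, 0.2119]
ee_rot: [[-0.532, 0.847, 0.001], [0.847, 0.532, -0.001], [-0.001, 0.001, -1.0]]
contact_force: [1.2, 0.1, 0.2]
gripper_width: 0.0
finger_force: 0.0
```

Emit:
{"fn": "send_rows", "kwargs": {"increments": "0 0 0 0 0 0; 0 0 0 0 0 0; 0 0 0 0 0 0"}}

```text
clock: 31.7
position: [0.5126, -0.2099, 0.2081]
ee_rot: [[-0.533, 0.846, -0.002], [0.846, 0.533, 0.001], [0.002, -0.002, -1.0]]
contact_force: [-0.2, 0.7, 0.3]
gripper_width: -0.0001
finger_force: 0.0
```

```bash
python3 st.py; python3 -c "
from workcell import bot
print(bot.sign_off())"
```

```text
31.7 [ 0.5126 -0.2099  0.2081] yang 32.19 z [-2.5e-03  9.0e-04 -1.0e+00] w -0.00013883482080340837 f 0.0 [-0.2  0.7  0.3]
the job is handed in; nothing more can be done
None
```

I handed the job in at 31.7 s, with no verdict returned: the bar die is down in the nest, the slide is against its stop (same position on two pushes) and the cover is back on the case, though the tabs springing shut and the die after the push were not checked by eye, and I viewed 11 pictures, one over the limit of 10.

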